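Lock a slat clamp with its taper peg

TASK

Lift the wooden taper peg out of its stand and set it upright in the tapered brass hole of the slat clamp, with its arm clear of the sprung jaw. Then press it down and, while pressing, turn it anticlockwise as seen from above so that its arm pushes the jaw shut against the slat and the peg jams in its hole; ease off, let go, and the peg must stay put and keep the jaw shut by itself. Feel your way: never press on the peg with more than about 20 N, and leave the other things on the bench where they are.

Things in the scene. Friction and masses are not known exactly. Their poses are not given: they have to be found in the camera images.
- peg: Loose dark wooden taper peg, about 120 g, 108 mm tall, upright. Origin: bottom centre of its shank, z up its axis. Round tapered shank z 0-44 mm (14 mm across at the bottom, 20 at the top, 4 deg half angle, bevelled foot); collar z 44-56, 28 mm across; arm along +x (see peg_arm_tip); paddle to hold it by, z 56-108, 28 mm wide along x, 11 mm thick along y: grip it across y.
- peg_grip (a point): Middle of the part of the paddle to grip, on the peg's axis, 94 mm above its origin; axes as the peg's.
- peg_arm_tip (a point): Centre of the smooth nylon roller (12 mm across, 10 mm high) at the end of the peg's arm: 42 mm along the peg's +x, 50 mm above its origin. The arm is 9 mm wide and 8 mm high.
- stand: Fixed wooden block 60x60x46 mm with an upright 24 mm square hole through its middle, in which the peg hangs loosely on its collar at the start. Origin: centre of its underside.
- jig: Fixed slat clamp. Origin: on the bench, on the vertical axis of the tapered hole; z up. Plywood base (x -65 to 65, y -42 to 90, top z = 12 mm), on it a wooden block 52x52 mm round the hole, top z = 40, and a fence (y 74-88, top z = 44) with a slat lying before it (y 54-74). The sprung jaw runs between block and slat.
- hole (a point): On the hole's axis at the block's top, 40 mm up. A brass bushing there has a tapered hole (about 19 mm wide at its mouth, 14 at its foot, 36 mm deep, 4 deg half angle) that fits the peg. It stands 0-12 mm proud of the block, unlike each time and not measured: the peg first meets it with its origin 3-16 mm above the bench, its collar about 8 mm over the bushing. Feel for it.
- block (a joint): How far the wooden block round the hole is pushed down into the two rubber strips under it, m: 0 unloaded, 40 N a mm. It must never be pushed down 0.625 mm (25 N). It springs back when unloaded: ease the press off before opening the fingers, lest the rebound shake the peg loose.
- jaw (a joint): Travel of the aluminium jaw along the jig's +y, m: 0 open, 0.012 shut on the slat (a hard stop). A spring returns it (2 N open, 4 N shut). Pushed straight down the peg grips little and hardly sinks into the hole. Turned while pressed with 10-15 N it works 1-3 mm deeper and wedges (0.3-0.8 N m to turn): then it holds the jaw. Turned unpressed it works loose and is thrown back.
- jaw_lip (a point): Middle of the flat face of the jaw's lip (jig x 22-54, z 46-75 mm), which the peg's arm pushes. It looks to the jig's -y, at jig y = 15 mm open and 27 mm shut. A peg in the hole with its arm along the jig's +x, or up to 0.5 rad clockwise of it, is clear; turned anticlockwise from above, the arm meets the lip at about 0.2 rad from +x and has it shut at about 0.52 rad.
- sanding_block: Bystander: cork sanding block, 56x90x28 mm; loose on the bench. Origin: centre of its underside.
- thread_spool: Bystander: standing spool of thread, 42 mm across, 51 mm high; loose on the bench. Origin: centre of its underside.
- slat_bundle: Bystander: bundle of thin birch slats in a rubber band, 23x122x28 mm; loose on the bench. Origin: centre of its underside.

How it is judged:
By the outcome, as a careful person would: the job done as asked, in the order asked, and still so for the second after the job is handed in, with the robot touching nothing.
It also fails if it takes over 54 s, if anything falls off the work surface, if the arm or the gripper's body presses on something with over 40 N, if the wrist force passes 120 N, or if a joint passes its speed limit or range.

ROBOT

A 6-joint arm with a two-finger parallel gripper is mounted at the origin on the work surface; the furniture and walls round the work are solid. World frame = base frame: x ahead of the robot, y to its left, z up, the work surface at z = 0. Lengths are in m, angles in rad, forces in N, time in s.
With the tool pointing down it reaches from about 0.375 to 0.9 m from the base axis. Payload 3.1 kg.
Tool frame: the origin (TCP) lies between the finger pads; the fingertips stand manip.finger_overhang ahead of it and the grasp point (between the pads) lies 5 mm behind it (manip.finger_overhang is the distance from the TCP to the fingertips, in m); z points along the fingers, y is the line along which they close (so a half turn about z gives the same grasp; the last joint's range is limited). The gripper opens to 85 mm and grips with 20 to 120 N. Pads are 22 mm wide; open, the fingers measure 114 mm over their backs; the gripper's body (76 mm by 85 mm) begins 54 mm behind the grasp point. The pads swing forward as they close: fully open they stand 13 mm farther back than shut.
Start: joints at [-1.333, 0.527, 1.433, -0, 1.181, -0.178], TCP at [0.252, -0.572, 0.245] pointing down, gripper open.
Joint ranges: [-3.08, 3.08], [-0.75, 2.2], [0.22, 2.44], [-1.43, 4.57], [0, 2.65], [-2.85, 2.85]. Speed limits (rad/s): [2.79, 2.79, 3.14, 3.14, 3.14, 3.14].

INTERFACE

Orientations are given as a unit quaternion [x, y, z, w].
In Python, from station import manip gives the robot as it stands.
- The arm moves only by the tool drive_tool, never from a script. Its argument "plan" is a list of rows, each a list of 7 numbers: the shift along the tool's x, y, z in m, then the turn, a rotation vector about the tool's x, y, z in degrees, then the opening, from -1 (shut) to 1 (fully open). In form: [[x, y, z, wx, wy, wz, gripper], ...]. A call has 1 to 10 rows; each row shifts and turns the commanded pose from where the row before left it, along the tool's axes as they then stand; what a row does not reach is not made up. A row lasts 1/10 s, in which the tool goes at most 50 mm and 8.59 degrees, less where a joint would pass 70% of its speed; a pose out of reach is approached as far as the arm can. A call is refused whole if a number of a shift passes 0.05 or a number of a turn 8.59, either way. A call with a gripper value outside its range is refused whole. The fingers move at their own pace and stop on an object; "newtons" is the grip in N (left out, the last holds). Time passes only in rows, so rows that do not move let the fingers close. It gives the time, the measured TCP pose, the force, the opening and the grip force at its end, in the units of the state.
- manip.sense(): the state, without advancing time (a new reading comes with each control period).
- manip.snapshot(name): name is "scene" or "top" or "wrist"; returns a dict with "image" (384x512x3 uint8, red, green, blue), "z_map" (384x512 float32, m along the optical axis (not along the pixel's ray), 0 where there is no reading), "fov_y" (degrees; the focal length in pixels is half the picture's height over the tangent of half this angle, whatever the lens; pixels are square), "cx", "cy" (the principal point, pixels), "extrinsics" (4x4, takes a point from camera to world coordinates); the wrist camera has in their place "mount" (4x4, takes a point from camera to tool coordinates, whose origin is the TCP and whose axes are the flange's). Camera axes: x right, y up, looking along -z (the intrinsics and any distortion apply to the point x, -y, -z); pixel columns grow to the right and rows downward; lengths in m; the calibration is good to about 2 mm. A picture is of the moment at which its call begins: read the wrist's pose just before it.
- manip.sign_off(): hands the job in; it is judged then, once.
The state is a dict: "t": time; "q": joint angles; "qd": joint speeds; "tau": joint torques, N m; "tcp_pos": TCP position; "tool_rot": TCP orientation; "force": force on the tool from outside, world axes, zero at the start; "ft_torque": the same for the moment, N m; "finger_gap": opening from 0.0 (shut) to 1.0 (fully open); "gripper_force": force on a finger pad.
Only numpy, scipy, OpenCV 4.12 (cv2) and the standard library are available. Lean on these libraries where they do the work, as an engineer would, in place of code of your own. Each camera call takes 0.05 s, during which the arm holds its last target. There are 200 camera calls.

## Working session

There is one attempt and no reset: what is moved stays moved. The work goes in short steps, Python scripts to look and compute and a tool call to move; the robot and the scene stay as the last step left them, time stands still between calls to the robot, and variables do not carry over. Pictures are saved under pics/ and viewed, at most 10 in all, crops included, and the job is handed in when it is done.

Besides the shell and the picture viewer there is one more tool, called after ">>>" as a command line: name --pt "numbers of a row" for each row, then --argument value for the rest. drive_tool: Moves the arm, as the interface text tells. Its arguments: {"type":"object","properties":{"plan":{"type":"array"},"newtons":{"type":"number"}},"required":["plan"]}

```bash
ls; mkdir -p pics; cat > h.py <<'E'
import numpy as np, cv2
from station import manip
def snap(n):
    s=manip.sense(); d=manip.snapshot(n)
    if 'extrinsics' in d: T=np.array(d['extrinsics'])
    else:
        from scipy.spatial.transform import Rotation as R
        W=np.eye(4); W[:3,:3]=R.from_quat(s['tool_rot']).as_matrix(); W[:3,3]=s['tcp_pos']; T=W@np.array(d['mount'])
    d['T']=T; f=d['image'].shape[0]/2/np.tan(np.radians(d['fov_y'])/2)
    v,u=np.mgrid[:384,:512]; z=d['z_map']
    P=np.stack([(u-d['cx'])/f*z,-(v-d['cy'])/f*z,-z],-1)
    d['P']=P@T[:3,:3].T+T[:3,3]; return d
def save(im,name,k=1): cv2.imwrite('pics/'+name+'.png',cv2.resize(im[:,:,::-1],None,fx=k,fy=k,interpolation=cv2.INTER_CUBIC))
E
python3 - <<'E'
from h import *
s=manip.sense(); print(s, manip.finger_overhang)
a=snap('scene'); b=snap('top'); 
for n,d in (('scene',a),('top',b)):
    save(d['image'],n,1.5); np.savez('pics/'+n,P=d['P'],im=d['image']); print({k:d[k] for k in d if k not in('image','z_map','P')})
E
```

```text
pics
{'t': 0.0, 'q': array([-1.33350270e+00,  5.28465733e-01,  1.43391640e+00, -8.69133983e-06,
        1.18141153e+00, -1.78513349e-01]), 'qd': array([ 0.00040421,  0.00021061, -0.00067806,  0.00150365,  0.00017021,
       -0.00052817]), 'tau': array([ 3.35192526e-04, -4.42343867e+01, -1.78023523e+01, -2.32829025e-04,
        8.56814731e-03, -7.31183945e-06]), 'tcp_pos': array([ 0.25230582, -0.5710479 ,  0.24432938]), 'tool_rot': array([ 9.78464870e-01,  2.06410481e-01, -3.63561999e-05, -1.09991343e-03]), 'force': array([-0.73406636,  0.06653156,  0.52876895]), 'ft_torque': array([-0.04140298,  0.02564678,  0.00137883]), 'gripper_force': 0.0, 'finger_gap': 1.0031362462909674} 0.014
{'fov_y': 47.793252522705615, 'cx': 256.90612719639, 'cy': 193.21885825010344, 'extrinsics': array([[-0.86097827,  0.32398018, -0.39211384,  0.08224209],
       [-0.50827912, -0.57711509,  0.63921085,  0.65095864],
       [-0.01920317,  0.74964993,  0.66155591,  0.84788791],
       [ 0.        ,  0.        ,  0.        ,  1.        ]]), 'T': array([[-0.86097827,  0.32398018, -0.39211384,  0.08224209],
   
[... 263 characters left out ...]
xtrinsics': array([[-2.00148152e-02,  9.91561214e-01, -1.28084998e-01,
         3.98978150e-01],
       [-9.99799373e-01, -1.97489482e-02,  3.34550165e-03,
        -9.70478864e-02],
       [ 7.87725687e-04,  1.28126260e-01,  9.91757552e-01,
         1.06869486e+00],
       [ 0.00000000e+00,  0.00000000e+00,  0.00000000e+00,
         1.00000000e+00]]), 'T': array([[-2.00148152e-02,  9.91561214e-01, -1.28084998e-01,
         3.98978150e-01],
       [-9.99799373e-01, -1.97489482e-02,  3.34550165e-03,
        -9.70478864e-02],
       [ 7.87725687e-04,  1.28126260e-01,  9.91757552e-01,
         1.06869486e+00],
       [ 0.00000000e+00,  0.00000000e+00,  0.00000000e+00,
         1.00000000e+00]])}
```

View pics/scene.png

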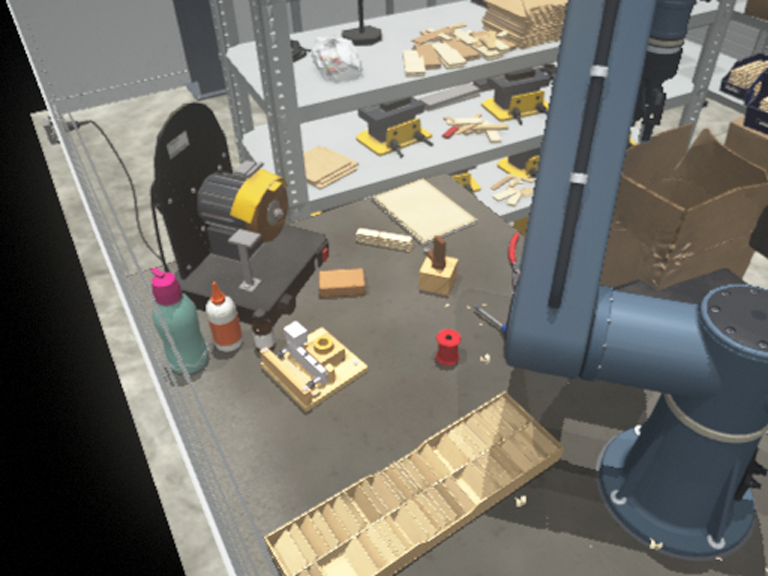

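View pics/top.png

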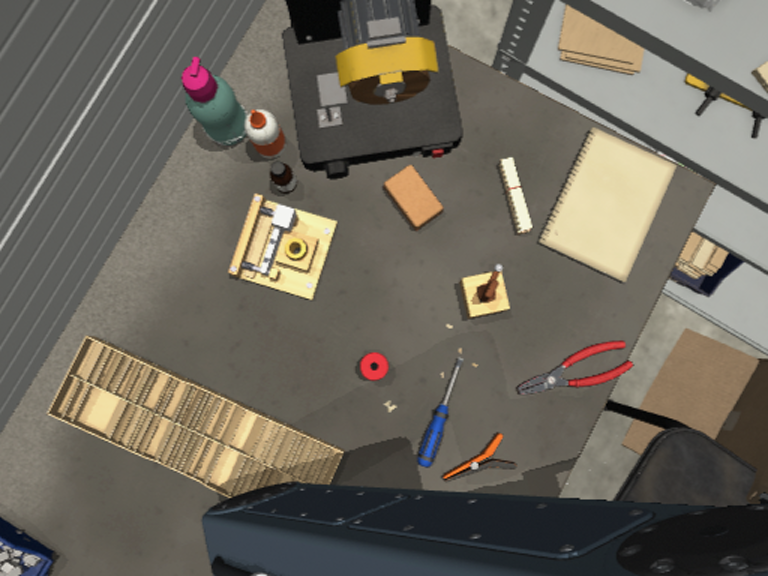

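The top picture shows the jig with its brass hole near (295,248), the fence on its left, and the peg in its stand at about (487,290). The arm's roller points up and right, at about (498,267). I'll enlarge both.

```bash
python3 - <<'E'
from h import *
b=np.load('pics/top.npz'); im=b['im'];P=b['P']
c=np.hstack([cv2.resize(im[125:205,150:230],None,fx=5,fy=5,interpolation=2),cv2.resize(im[160:240,285:365],None,fx=5,fy=5,interpolation=2)])
save(c,'crop')
def comp(n,uv0,r,lo,hi):
    v0,u0=uv0[1],uv0[0]; Q=P[v0-r:v0+r,u0-r:u0+r].reshape(-1,3); m=(Q[:,2]>lo)&(Q[:,2]<hi); Q=Q[m]
    rr=cv2.minAreaRect((Q[:,:2]*1000).astype(np.float32)); print(n,m.sum(),Q.mean(0).round(4),rr)
comp('peg top',(325,192),25,.085,.13)
comp('standtop',(325,195),28,.042,.049)
comp('jig >.007',(190,165),50,.007,.1)
comp('bush',(197,165),12,.0405,.06)
comp('lip',(188,145),20,.055,.09)
E
```

```text
peg top 83 [ 0.5049 -0.2383  0.1078] ((505.3426513671875, -239.19430541992188), (10.888153076171875, 26.922893524169922), 62.41061019897461)
standtop 423 [ 0.5039 -0.2379  0.0467] ((505.85101318359375, -239.74813842773438), (60.105220794677734, 60.85417938232422), 10.709671020507812)
jig >.007 3455 [0.5924 0.0681 0.0315] ((592.2584228515625, 69.92150115966797), (207.07498168945312, 221.36305236816406), 88.7430648803711)
bush 318 [0.5821 0.0497 0.0461] ((583.0054931640625, 49.537353515625), (53.32381057739258, 54.31208801269531), 88.98963165283203)
lip 208 [0.6221 0.0606 0.0736] ((610.0888061523438, 58.72496795654297), (68.86768341064453, 37.34213638305664), 13.821958541870117)
```

View pics/crop.png

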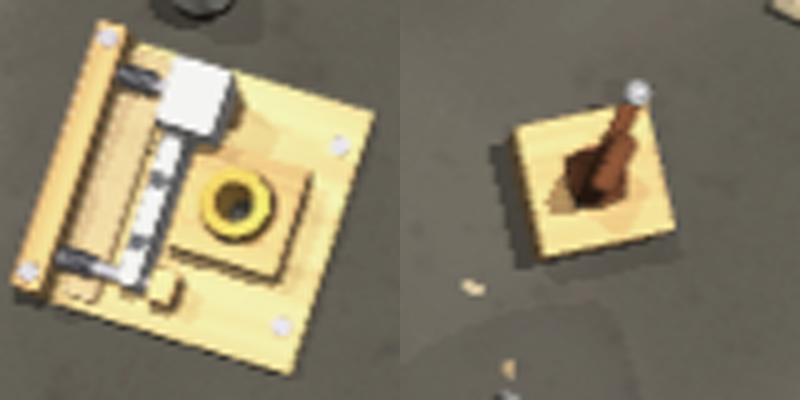

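The crop shows the jig on the left: brass ring at crop (236,203), white lip block at (195,98), fence on the left. Jig +x therefore runs up and slightly right in the image. On the right is the peg, with its roller at (637,93). I'll refine these from the point data.

```bash
python3 - <<'E'
from h import *
b=np.load('pics/top.npz'); P=b['P']; im=b['im'].astype(int)
def rect(u0,u1,v0,v1,lo,hi,er=0):
    Q=P[v0:v1,u0:u1].reshape(-1,3); Q=Q[(Q[:,2]>lo)&(Q[:,2]<hi)]; return Q,cv2.minAreaRect((Q[:,:2]*1000).astype(np.float32))
# yellow brass ring
s=im[158:175,189:206]; p=P[158:175,189:206]; m=(s[...,2]<90)&(s[...,0]>120)
print('ring z',np.round(np.percentile(p[m][:,2],[10,50,90]),4), m.sum(), cv2.minEnclosingCircle((p[m][:,:2]*1000).astype(np.float32)))
for r in range(160,172): print((p_:=P[r,189:206,2]*1000).round(0).astype(int))
print('base',rect(148,228,125,205,.0095,.0145)[1]); print('block',rect(182,215,150,185,.037,.043)[1])
Q,r=rect(148,180,125,190,.0425,.0455); print('fence',r)
Q,r=rect(180,198,135,155,.068,.08); print('lip',Q.mean(0),r)
print('roller',P[178:180,411-84:413-84].reshape(-1,3).round(4)[:2], P[176:181,330:335].reshape(-1,3).round(3)[::3])
a=np.load('pics/scene.npz'); Pa=a['P'].reshape(-1,3)
for n,c,rad,lo,hi in (('pegtop',(.505,-.239),.03,.1,.12),('stand',(.505,-.239),.05,.042,.049),('bush',(.582,.05),.02,.042,.06)):
    m=(np.hypot(Pa[:,0]-c[0],Pa[:,1]-c[1])<rad)&(Pa[:,2]>lo)&(Pa[:,2]<hi); q=Pa[m]; print(n,m.sum(),q.mean(0) if m.any() else'',np.percentile(q[:,2],[10,50,90]) if m.any() else '',cv2.minAreaRect((q[:,:2]*1000).astype(np.float32)) if m.any() else'')
E
```

```text
ring z [0.0164 0.0444 0.0532] 36 ((579.8264770507812, 47.412811279296875), 17.300403594970703)
[42 40 43 38 54 53 51 55 50 51 55 51 54 39 42 40 42]
[42 43 41 55 53 50 51 54 52 53 54 52 55 54 28 40 37]
[43 41 52 52 54 52 48 47 41 45 46 52 51 50 10 40 39]
[44 51 54 54 51 47 42 35 32 31 36 43 50 52 50  0 40]
[38 54 50 50 47 39 37 28 27 22 25 25 54 51 58  4 41]
[38 49 53 53 46 36 29 23 16  1  4  4 52 53 53 34 40]
[42 55 55 55 50 38 32 20  3  2  1 -3 53 54 52 33 -1]
[40 52 53 51 48 37 25  0  1 -1  1  1 52 50 52 31 39]
[41 40 50 54 50 49 29  0  1  1  0 55 52 55 51 36 44]
[40 40 30 54 53 53 52 22 -1 55 54 54 53 51 41 31 41]
[40 37 41 55 51 55 52 49 55 54 52 55 51 45 31 40 40]
[41 42 45 29 50 52 54 51 53 50 53 51 48 33 40 38 44]
base ((600.07470703125, 57.818603515625), (117.33761596679688, 162.16806030273438), 71.77257537841797)
block ((569.4158935546875, 53.46260070800781), (59.25940704345703, 75.44107055664062), 73.27468872070312)
fence ((597.869384765625, 103.9027328491211), (57.01277542114258, 128.67788696289062), 71.66175842285156)
lip [0.62389567 0.06166326 0.07582781] ((624.625671386
[... 216 characters left out ...]
054]
 [ 0.545 -0.263  0.059]
 [ 0.543 -0.258  0.059]
 [ 0.541 -0.254  0.057]
 [ 0.541 -0.261  0.056]
 [ 0.539 -0.256  0.059]
 [ 0.539 -0.263  0.057]]
pegtop 41 [ 0.50491572 -0.23476269  0.10558741] [0.10106767 0.1063524  0.10855788] ((506.6643981933594, -236.83160400390625), (12.558555603027344, 30.05770492553711), 65.80106353759766)
stand 188 [ 0.50271831 -0.23072892  0.04480177] [0.04289887 0.04471781 0.04678369] ((506.17352294921875, -236.43557739257812), (60.16699981689453, 61.85273742675781), 10.104183197021484)
bush 98 [0.57933026 0.05075573 0.04878521] [0.04453644 0.04947382 0.05198396] ((579.76806640625, 49.94233322143555), (30.889036178588867, 31.386964797973633), 66.98355102539062)
```

>>> drive_tool --pt "0.0366 -0.0201 0.002 0 0 0 1" --pt "0.0366 -0.0201 0.002 0 0 0 1" --pt "0.0366 -0.0201 0.002 0 0 0 1" --pt "0.0366 -0.0201 0.002 0 0 0 1" --pt "0.0366 -0.0201 0.002 0 0 0 1" --pt "0.0366 -0.0201 0.002 0 0 0 1" --pt "0.0366 -0.0201 0.002 0 0 0 1" --pt "0.0366 -0.0201 0.002 0 0 0 1" --pt "0.0366 -0.0201 0.002 0 0 0 1" --pt "0.0366 -0.0201 0.002 0 0 0 1"

```text
t: 1.1
tcp_pos: [0.5067, -0.2384, 0.2249]
tool_rot: [0.978, 0.206, -0.0, -0.0]
force: [-0.5, -0.4, -1.1]
finger_gap: 1.001
gripper_force: 0.0
```

>>> drive_tool --pt "0 0 0 0 0 8.55 1" --pt "0 0 0 0 0 8.55 1" --pt "0 0 0 0 0 8.55 1" --pt "0 0 0 0 0 8.55 1" --pt "0 0 0 0 0 8.55 1" --pt "0 0 0 0 0 8.55 1" --pt "0 0 0 0 0 0 1" --pt "0 0 0 0 0 0 1"

```text
t: 1.9
tcp_pos: [0.5059, -0.2399, 0.225]
tool_rot: [0.972, -0.236, -0.0, -0.0]
force: [-0.8, -0.1, -0.6]
finger_gap: 1.001
gripper_force: 0.0
```

```bash
cat >> h.py <<'E'
from scipy.spatial.transform import Rotation as R
def go(xyz,yaw):
    s=manip.sense(); M=R.from_quat(s['tool_rot']).as_matrix(); 
    y=np.degrees(np.arctan2(M[1,0],M[0,0])); print('t',round(s['t'],2),'tcp',s['tcp_pos'].round(4),'yaw',y.round(2),'tilt',M[:2,2].round(4),'F',s['force'].round(2),'M',s['ft_torque'].round(3),'gap',round(s['finger_gap'],3))
    print('tool delta',(M.T@(np.array(xyz)-s['tcp_pos'])).round(4),'turn z',round(-(yaw-y),2))
E
python3 - <<'E'
from h import *
go([.5055,-.2385,.091],-27.5)
d=snap('wrist'); P=d['P']; np.savez('pics/w1',P=P,im=d['image']); save(d['image'],'w1')
Q=P.reshape(-1,3)
for lo,hi in((.1,.115),(.042,.05)):
    m=(np.hypot(Q[:,0]-.505,Q[:,1]+.239)<.06)&(Q[:,2]>lo)&(Q[:,2]<hi); q=Q[m]; print(m.sum(),q.mean(0).round(4),cv2.minAreaRect((q[:,:2]*1000).astype(np.float32)))
E
```

```text
t 1.9 tcp [ 0.5059 -0.2399  0.225 ] yaw -27.3 tilt [-0.0005  0.0004] F [-0.83 -0.09 -0.57] M [-0.023  0.036  0.007] gap 1.001
tool delta [-0.0009 -0.001   0.134 ] turn z 0.2
369 [ 0.507  -0.2398  0.1078] ((505.8765869140625, -239.21946716308594), (9.86400032043457, 27.313430786132812), 62.370479583740234)
2010 [ 0.5072 -0.24    0.0447] ((509.38330078125, -238.212890625), (68.47637939453125, 60.46049499511719), 10.409270286560059)
```

View pics/w1.png

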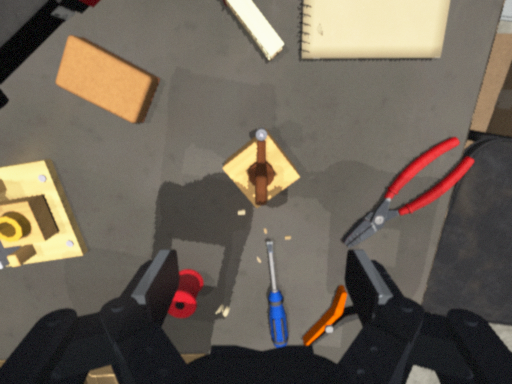

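The wrist view shows the peg paddle at (262,180), in line with the tool, and the roller at (261,134). I'll go down and grip it.

>>> drive_tool --pt "0 -0.0007 0.02 0 0 0.2 1" --pt "0 0 0.02 0 0 0 1" --pt "0 0 0.02 0 0 0 1" --pt "0 0 0.02 0 0 0 1" --pt "0 0 0.02 0 0 0 1" --pt "0 0 0.015 0 0 0 1" --pt "0 0 0.01 0 0 0 1" --pt "0 0 0.009 0 0 0 1" --pt "0 0 0 0 0 0 0" --pt "0 0 0 0 0 0 -0.5" --newtons 60

```text
t: 2.95
tcp_pos: [0.5067, -0.2396, 0.0916]
tool_rot: [0.971, -0.239, 0.0, 0.0]
force: [-0.0, 0.1, 0.4]
finger_gap: 0.692
gripper_force: 0.0
```

>>> drive_tool --pt "0 0 0 0 0 0 -1" --pt "0 0 0 0 0 0 -1" --pt "0 0 0 0 0 0 -1" --pt "0 0 0 0 0 0 -1" --pt "0 0 0 0 0 0 -1" --pt "0 0 0 0 0 0 -1" --newtons 60

```text
t: 3.55
tcp_pos: [0.5067, -0.2395, 0.0919]
tool_rot: [0.971, -0.239, 0.0, 0.0]
force: [-1.1, 0.6, 5.7]
finger_gap: 0.118
gripper_force: 58.9
```

>>> drive_tool --pt "0 0 0 0 0 0 -1" --pt "0 0 -0.004 0 0 0 -1" --pt "0 0 -0.01 0 0 0 -1" --pt "0 0 -0.014 0 0 0 -1" --pt "0 0 -0.016 0 0 0 -1" --pt "0 0 -0.016 0 0 0 -1" --pt "0 0 -0.016 0 0 0 -1" --pt "0 0 -0.016 0 0 0 -1" --pt "0 0 -0.01 0 0 0 -1" --pt "0 0 0 0 0 0 -1" --newtons 100

```text
t: 4.55
tcp_pos: [0.5071, -0.2399, 0.1949]
tool_rot: [0.971, -0.239, 0.002, 0.001]
force: [1.0, -0.2, -1.1]
finger_gap: 0.11
gripper_force: 97.4
```

```bash
python3 - <<'E'
from h import *
go([.581,.049,.2],-28)
d=snap('wrist'); P=d['P']; save(d['image'],'w2'); np.savez('pics/w2',P=P,im=d['image'])
a=snap('scene'); save(a['image'][100:300,150:420],'s2',2.5)
E
```

```text
t 4.55 tcp [ 0.5071 -0.2399  0.1949] yaw -27.67 tilt [ 0.0026 -0.002 ] F [ 0.98 -0.2  -1.1 ] M [ 0.011 -0.04   0.059] gap 0.11
tool delta [-0.0687 -0.2902 -0.0055] turn z 0.33
```

View pics/s2.png

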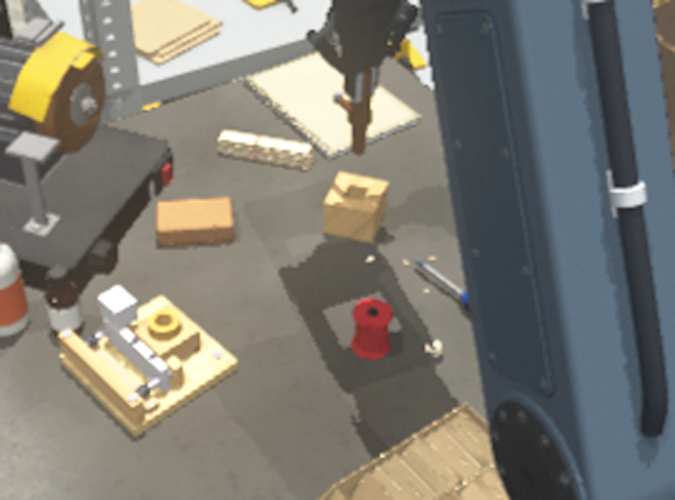

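The peg came out of the stand and is held upright. Now I'll carry it to just short of the hole and measure the bushing from there.

>>> drive_tool --pt "-0.004 -0.015 -0.003 0 0 0 -1" --pt "-0.008 -0.028 -0.003 0 0 0 -1" --pt "-0.008 -0.03 -0.003 0 0 0 -1" --pt "-0.008 -0.03 -0.003 0 0 0 -1" --pt "-0.008 -0.03 -0.003 0 0 0 -1" --pt "-0.008 -0.03 -0.003 0 0 0 -1" --pt "-0.008 -0.03 -0.002 0 0 0 -1" --pt "-0.008 -0.028 0 0 0 0 -1" --pt "-0.006 -0.015 0 0 0 0 -1" --pt "0 0 0 0 0 0 -1"

```text
t: 5.65
tcp_pos: [0.5568, 0.0029, 0.2126]
tool_rot: [0.971, -0.237, -0.001, -0.0]
force: [0.3, -0.6, -1.8]
finger_gap: 0.11
gripper_force: 97.5
```

```bash
python3 - <<'E'
from h import *
go([.581,.049,.2],-28)
d=snap('wrist'); P=d['P']; np.savez('pics/w3',P=P,im=d['image'])
f=192/np.tan(np.radians(d['fov_y'])/2)
def px(w):
    c=np.linalg.inv(d['T'])@np.r_[w,1]; return d['cx']+f*c[0]/-c[2], d['cy']-f*c[1]/-c[2]
u,v=map(int,px([.581,.049,.0525])); print(u,v)
Q=P.reshape(-1,3); m=(np.hypot(Q[:,0]-.581,Q[:,1]-.049)<.022)&(Q[:,2]>.047)&(Q[:,2]<.06); q=Q[m]; print('bush',m.sum(),np.percentile(q[:,2],[5,50,95]).round(4),cv2.minEnclosingCircle((q[:,:2]*1000).astype(np.float32)))
save(d['image'],'w3',1.5); save(d['image'][max(0,v-60):v+60,max(0,u-80):u+80],'w3c',5)
print(max(0,u-80),max(0,v-60))
E
```

```text
t 5.65 tcp [0.5568 0.0029 0.2126] yaw -27.47 tilt [-0.0021  0.0008] F [ 0.32 -0.59 -1.78] M [-0.002 -0.008  0.004] gap 0.11
tool delta [ 0.0003 -0.0521  0.0126] turn z 0.53
209 176
bush 487 [0.0487 0.0502 0.0515] ((579.52197265625, 47.697566986083984), 16.218116760253906)
129 116
```

View pics/w3.png

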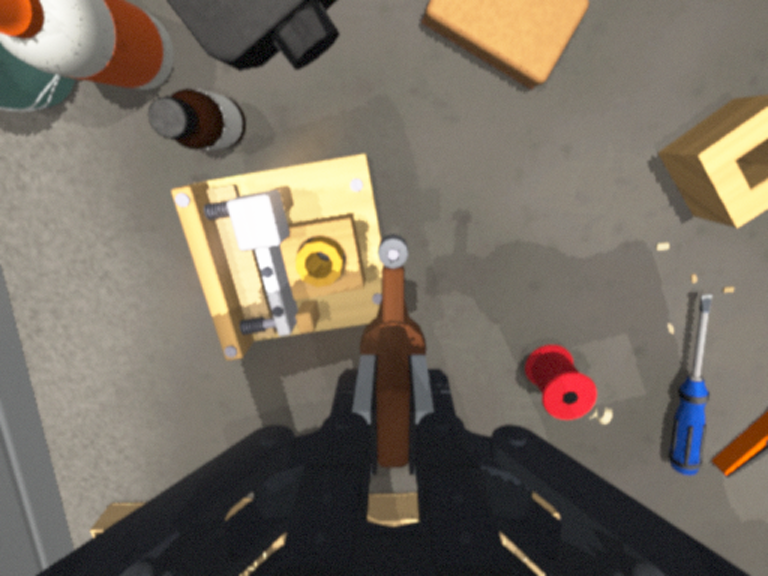

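The wrist view shows the peg held with its arm straight ahead and the roller at (393,252). The brass ring is at about (320,260), and the jaw's white lip at (257,222).

```bash
python3 - <<'E'
from h import *
s=manip.sense(); M=R.from_quat(s['tool_rot']).as_matrix()
for n in('top','scene','w3'):
    z=np.load(f'pics/{n}.npz'); Q=z['P'].reshape(-1,3)
    m=(np.hypot(Q[:,0]-.581,Q[:,1]-.049)<.019)&(Q[:,2]>.0465)&(Q[:,2]<.057); q=Q[m]
    print(n,m.sum(),'zmed',np.median(q[:,2]).round(4),'rect',np.round(cv2.minAreaRect((q[:,:2]*1000).astype(np.float32))[0],1),'circ',cv2.minEnclosingCircle((q[:,:2]*1000).astype(np.float32)))
z=np.load('pics/w3.npz');P=z['P']; im=z['im'].astype(int)
# hole/ring by colour in w3
hsv=cv2.cvtColor(z['im'],cv2.COLOR_RGB2HSV); m=(hsv[...,1]>190)&(hsv[...,0]>18)&(hsv[...,0]<32); m[:155]=0;m[192:]=0;m[:,:190]=0;m[:,235:]=0
pts=np.argwhere(m)[:,::-1].astype(np.float32); print('ringpx',len(pts),cv2.minEnclosingCircle(pts))
# roller & paddle in tool frame
T=(P-s['tcp_pos'])@M
rol=T[158:178,250:274].reshape(-1,3); rol=rol[(rol[:,2]>.02)&(rol[:,2]<.06)]; print('roller',len(rol),np.median(rol,0).round(4),cv2.minAreaRect((rol[:,:2]*1000).astype(np.float32)))
pad=T[225:320,235:290].reshape(-1,3); pad=pad[(pad[:,2]>-.025)&(pad[:,2]<-.01)]; print('padtop',len(pad),cv2.minAreaRect((pad[:,:2]*1000).astype(np.float32)) if len(pad) else '', np.median(pad,0))
for c in ((262,190),(262,200),(262,215),(262,230),(262,260),(262,300)): print(c,T[c[1],c[0]].round(4))
Q=P.reshape(-1,3); 
m=(Q[:,2]>.068)&(Q[:,2]<.082)&(np.hypot(Q[:,0]-.62,Q[:,1]-.06)<.04); print('lip',cv2.minAreaRect((Q[m][:,:2]*1000).astype(np.float32)))
m=(Q[:,2]>.041)&(Q[:,2]<.047)&(np.hypot(Q[:,0]-.6,Q[:,1]-.12)<.09)&(Q[:,1]>.08); print('fence',cv2.minAreaRect((Q[m][:,:2]*1000).astype(np.float32)))
E
```

```text
top 108 zmed 0.0521 rect [578.8  48. ] circ ((579.6363525390625, 47.76780700683594), 16.044971466064453)
scene 75 zmed 0.0502 rect [579.8  49.9] circ ((580.9932861328125, 49.83489227294922), 17.41806983947754)
w3 497 zmed 0.0502 rect [579.6  47.8] circ ((579.52197265625, 47.697566986083984), 16.218116760253906)
ringpx 5 ((213.5, 172.0), 11.715475082397461)
roller 352 [ 0.0409 -0.0012  0.0368] ((40.003719329833984, -1.279188632965088), (11.63109302520752, 11.438332557678223), 77.30152130126953)
padtop 2144 ((-1.2703857421875, -1.665670394897461), (27.701318740844727, 24.794178009033203), 6.343704700469971) [ 0.00537059 -0.00090209 -0.01633712]
(262, 190) [ 0.0269 -0.0009  0.0374]
(262, 200) [ 0.0204 -0.0008  0.038 ]
(262, 215) [ 0.0117 -0.0008  0.0355]
(262, 230) [ 0.0111 -0.0009  0.0167]
(262, 260) [ 0.0118 -0.0009 -0.0141]
(262, 300) [-0.0082 -0.0009 -0.0158]
lip ((624.5072631835938, 62.88188171386719), (27.089181900024414, 32.05644989013672), 72.19756317138672)
fence ((596.9223022460938, 99.68427276611328), (66.07689666748047, 129.18016052246094), 72.20372009277344)
```

>>> drive_tool --pt "0.0002 -0.008 0 0 0 0 -1" --pt "0.0002 -0.017 0 0 0 0 -1" --pt "0.0002 -0.0167 0 0 0 0 -1" --pt "0.0002 -0.008 0.005 0 0 0 -1" --pt "0 0 0.012 0 0 2.5 -1" --pt "0 0 0.015 0 0 2 -1" --pt "0 0 0.012 0 0 0 -1" --pt "0 0 0.006 0 0 0 -1" --pt "0 0 0.002 0 0 0 -1" --pt "0 0 0 0 0 0 -1"

```text
t: 6.7
tcp_pos: [0.5815, 0.0439, 0.1611]
tool_rot: [0.961, -0.277, -0.0, 0.0]
force: [-0.4, -0.1, -1.0]
finger_gap: 0.113
gripper_force: 97.6
```

```bash
python3 - <<'E'
from h import *
go([.5803,.0466,.125],-32)
d=snap('scene'); np.savez('pics/s4',P=d['P'],im=d['image']); save(d['image'][190:270,170:270],'s4',6)
E
```

```text
t 6.7 tcp [0.5815 0.0439 0.1611] yaw -32.17 tilt [-0.0002  0.    ] F [-0.45 -0.12 -0.97] M [ 0.011  0.031 -0.032] gap 0.113
tool delta [-0.0024 -0.0017  0.0361] turn z -0.17
```

View pics/s4.png

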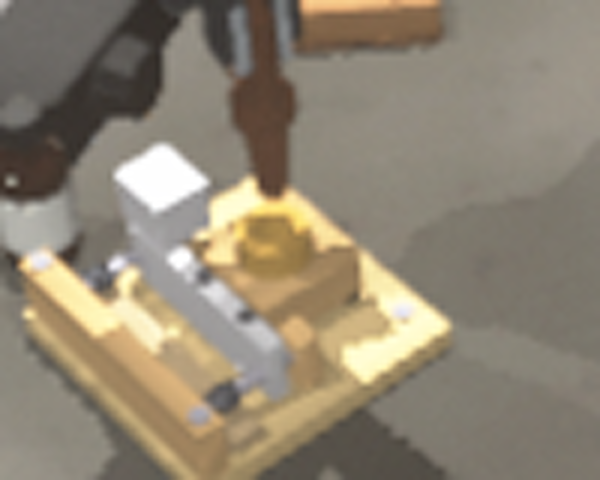

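The peg foot hangs just above the brass ring, slightly to the far side. I'll correct sideways and lower slowly.

>>> drive_tool --pt "-0.0012 -0.0009 0 0 0 0 -1" --pt "-0.0012 -0.0008 0 0 0 0 -1" --pt "0 0 0.004 0 0 0 -1" --pt "0 0 0.004 0 0 0 -1" --pt "0 0 0.004 0 0 0 -1" --pt "0 0 0.002 0 0 0 -1" --pt "0 0 0 0 0 0 -1"

```text
t: 7.45
tcp_pos: [0.5799, 0.0466, 0.1467]
tool_rot: [0.961, -0.277, -0.001, 0.0]
force: [0.2, 0.5, -0.6]
finger_gap: 0.111
gripper_force: 97.6
```

```bash
python3 - <<'E'
from h import *
go([.5803,.0466,.125],-32)
E
```

```text
t 7.45 tcp [0.5799 0.0466 0.1467] yaw -32.18 tilt [-0.0012  0.0002] F [ 0.24  0.46 -0.61] M [-0.049  0.001 -0.021] gap 0.111
tool delta [ 0.0004 -0.0002  0.0217] turn z -0.18
```

>>> drive_tool --pt "0 0 0.002 0 0 0 -1" --pt "0 0 0.002 0 0 0 -1" --pt "0 0 0.002 0 0 0 -1" --pt "0 0 0.002 0 0 0 -1" --pt "0 0 0.002 0 0 0 -1" --pt "0 0 0 0 0 0 -1"

```text
t: 8.05
tcp_pos: [0.58, 0.0466, 0.137]
tool_rot: [0.961, -0.277, -0.0, 0.0]
force: [0.4, -0.2, -0.5]
finger_gap: 0.111
gripper_force: 97.6
```

```bash
python3 - <<'E'
from h import *
go([.5803,.0466,.125],-32)
E
```

```text
t 8.05 tcp [0.58   0.0466 0.137 ] yaw -32.18 tilt [-0.0006  0.0001] F [ 0.35 -0.22 -0.49] M [ 0.012 -0.029 -0.007] gap 0.111
tool delta [ 0.0002 -0.0001  0.012 ] turn z -0.18
```

>>> drive_tool --pt "0 0 0.002 0 0 0 -1" --pt "0 0 0.002 0 0 0 -1" --pt "0 0 0.002 0 0 0 -1" --pt "0 0 0.002 0 0 0 -1" --pt "0 0 0.002 0 0 0 -1" --pt "0 0 0 0 0 0 -1"

```text
t: 8.65
tcp_pos: [0.58, 0.0467, 0.1269]
tool_rot: [0.961, -0.277, -0.0, 0.0]
force: [-0.3, -0.6, -0.7]
finger_gap: 0.108
gripper_force: 97.6
```

>>> drive_tool --pt "0 0 0.0015 0 0 0 -1" --pt "0 0 0.0015 0 0 0 -1" --pt "0 0 0.0015 0 0 0 -1" --pt "0 0 0 0 0 0 -1"

```text
t: 9.05
tcp_pos: [0.5801, 0.0466, 0.1226]
tool_rot: [0.961, -0.277, -0.0, 0.0]
force: [1.0, -0.3, -1.2]
finger_gap: 0.108
gripper_force: 97.6
```

```bash
python3 - <<'E'
from h import *
go([.5803,.0466,.118],-32)
E
```

```text
t 9.05 tcp [0.5801 0.0466 0.1226] yaw -32.17 tilt [-0.0005  0.    ] F [ 0.96 -0.27 -1.2 ] M [ 0.059 -0.003 -0.017] gap 0.108
tool delta [ 0.0002 -0.0001  0.0046] turn z -0.17
```

>>> drive_tool --pt "0 0 0.001 0 0 0 -1" --pt "0 0 0.001 0 0 0 -1" --pt "0 0 0.001 0 0 0 -1" --pt "0 0 0.001 0 0 0 -1" --pt "0 0 0 0 0 0 -1"

```text
t: 9.55
tcp_pos: [0.5803, 0.0467, 0.1187]
tool_rot: [0.961, -0.277, -0.0, -0.0]
force: [0.6, 0.7, -1.0]
finger_gap: 0.11
gripper_force: 97.6
```

```bash
python3 - <<'E'
from h import *
go([.5803,.0466,.118],-32)
E
```

```text
t 9.55 tcp [0.5803 0.0467 0.1187] yaw -32.18 tilt [0.     0.0001] F [ 0.62  0.74 -1.04] M [ 0.09  -0.026 -0.075] gap 0.11
tool delta [0.0001 0.0001 0.0007] turn z -0.18
```

>>> drive_tool --pt "0 0 0.001 0 0 0 -1" --pt "0 0 0.001 0 0 0 -1" --pt "0 0 0.001 0 0 0 -1" --pt "0 0 0 0 0 0 -1"

```text
t: 9.95
tcp_pos: [0.5804, 0.0467, 0.1157]
tool_rot: [0.961, -0.277, 0.0, -0.0]
force: [1.8, 1.3, -1.8]
finger_gap: 0.114
gripper_force: 97.4
```

```bash
python3 - <<'E'
from h import *
go([.5803,.0466,.115],-32)
E
```

```text
t 9.95 tcp [0.5804 0.0467 0.1157] yaw -32.18 tilt [0.0003 0.0002] F [ 1.78  1.31 -1.82] M [ 0.195 -0.142 -0.015] gap 0.114
tool delta [-0.      0.0002  0.0007] turn z -0.18
```

>>> drive_tool --pt "0.0003 -0.0008 0 0 0 0 -1" --pt "0 0 0.001 0 0 0 -1" --pt "0 0 0.001 0 0 0 -1" --pt "0 0 0 0 0 0 -1"

```text
t: 10.35
tcp_pos: [0.5807, 0.0471, 0.1136]
tool_rot: [0.961, -0.277, -0.0, 0.0]
force: [0.3, -0.0, -1.5]
finger_gap: 0.114
gripper_force: 97.4
```

```bash
python3 - <<'E'
from h import *
go([.581,.0471,.113],-32)
E
```

```text
t 10.35 tcp [0.5807 0.0471 0.1136] yaw -32.17 tilt [-0.0007 -0.    ] F [ 0.31 -0.02 -1.51] M [ 0.005 -0.021  0.018] gap 0.114
tool delta [ 0.0003 -0.0002  0.0006] turn z -0.17
```

>>> drive_tool --pt "0.0002 -0.0003 0.001 0 0 0 -1" --pt "0 0 0.001 0 0 0 -1" --pt "0 0 0.001 0 0 0 -1" --pt "0 0 0 0 0 0 -1"

```text
t: 10.75
tcp_pos: [0.5811, 0.0473, 0.1106]
tool_rot: [0.961, -0.277, -0.0, 0.0]
force: [0.1, 0.3, -2.1]
finger_gap: 0.115
gripper_force: 97.4
```

```bash
python3 - <<'E'
from h import *
go([.581,.0471,.110],-32)
E
```

```text
t 10.75 tcp [0.5811 0.0473 0.1106] yaw -32.18 tilt [-0.0004  0.    ] F [ 0.1   0.26 -2.09] M [-0.012  0.01   0.027] gap 0.115
tool delta [-0.      0.0002  0.0006] turn z -0.18
```

>>> drive_tool --pt "0 0 0.0007 0 0 0 -1" --pt "0 0 0.0007 0 0 0 -1" --pt "0 0 0.0006 0 0 0 -1" --pt "0 0 0 0 0 0 -1"

```text
t: 11.15
tcp_pos: [0.5811, 0.0473, 0.1087]
tool_rot: [0.961, -0.277, -0.0, 0.0]
force: [0.3, -0.4, -1.2]
finger_gap: 0.112
gripper_force: 97.4
```

```bash
python3 - <<'E'
from h import *
go([.581,.0471,.108],-32)
E
```

```text
t 11.15 tcp [0.5811 0.0473 0.1087] yaw -32.18 tilt [-0.0003  0.0001] F [ 0.34 -0.35 -1.16] M [-0.014  0.055 -0.015] gap 0.112
tool delta [-0.      0.0002  0.0007] turn z -0.18
```

>>> drive_tool --pt "0 0 0.0004 0 0 0 -1" --pt "0 0 0.0004 0 0 0 -1" --pt "0 0 0.0004 0 0 0 -1" --pt "0 0 0 0 0 0 -1"

```text
t: 11.55
tcp_pos: [0.5812, 0.0473, 0.1075]
tool_rot: [0.961, -0.277, -0.0, 0.0]
force: [-0.5, -0.2, -0.5]
finger_gap: 0.112
gripper_force: 97.4
```

```bash
python3 - <<'E'
from h import *
go([.581,.0471,.108],-32)
E
```

```text
t 11.55 tcp [0.5812 0.0473 0.1075] yaw -32.18 tilt [-0.0003  0.0001] F [-0.49 -0.19 -0.53] M [0.053 0.066 0.025] gap 0.112
tool delta [-0.      0.0003 -0.0005] turn z -0.18
```

>>> drive_tool --pt "0 0 0.0003 0 0 0 -1" --pt "0 0 0.0003 0 0 0 -1" --pt "0 0 0 0 0 0 -1"

```text
t: 11.85
tcp_pos: [0.5811, 0.0473, 0.1069]
tool_rot: [0.961, -0.277, -0.0, -0.0]
force: [-0.5, 0.2, -0.6]
finger_gap: 0.119
gripper_force: 97.4
```

>>> drive_tool --pt "0 0 0.0003 0 0 0 -1" --pt "0 0 0 0 0 0 -1"

```text
t: 12.05
tcp_pos: [0.5811, 0.0473, 0.1067]
tool_rot: [0.961, -0.277, -0.0, 0.0]
force: [0.0, 0.7, -0.8]
finger_gap: 0.112
gripper_force: 97.4
```

```bash
python3 - <<'E'
from h import *
go([.581,.0471,.108],-32)
E
```

```text
t 12.05 tcp [0.5811 0.0473 0.1067] yaw -32.18 tilt [-0.0003  0.0001] F [ 0.02  0.73 -0.76] M [0.07  0.091 0.01 ] gap 0.112
tool delta [ 0.      0.0003 -0.0013] turn z -0.18
```

>>> drive_tool --pt "0 0 0.0003 0 0 0 -1" --pt "0 0 0.0003 0 0 0 -1" --pt "0 0 0 0 0 0 -1"

```text
t: 12.35
tcp_pos: [0.5811, 0.0474, 0.1061]
tool_rot: [0.961, -0.277, -0.0, -0.0]
force: [-0.7, 2.5, -0.5]
finger_gap: 0.11
gripper_force: 97.4
```

>>> drive_tool --pt "0 0 0.0003 0 0 0 -1" --pt "0 0 0 0 0 0 -1"

```text
t: 12.55
tcp_pos: [0.5811, 0.0473, 0.1058]
tool_rot: [0.961, -0.277, -0.0, 0.0]
force: [-0.9, 0.7, -0.6]
finger_gap: 0.11
gripper_force: 97.5
```

```bash
python3 - <<'E'
from h import *
go([.581,.0471,.108],-32)
E
```

```text
t 12.55 tcp [0.5811 0.0473 0.1058] yaw -32.18 tilt [-0.0003  0.0001] F [-0.86  0.74 -0.63] M [0.126 0.189 0.021] gap 0.11
tool delta [ 0.      0.0003 -0.0022] turn z -0.18
```

>>> drive_tool --pt "-0.0003 -0.0001 0.0002 0 0 0 -1" --pt "0 0 0.0003 0 0 0 -1" --pt "0 0 0 0 0 0 -1"

```text
t: 12.85
tcp_pos: [0.5811, 0.0474, 0.1053]
tool_rot: [0.961, -0.277, -0.0, 0.0]
force: [-1.2, -0.4, -1.4]
finger_gap: 0.115
gripper_force: 97.6
```

```bash
python3 - <<'E'
from h import *
go([.581,.0471,.108],-32)
E
```

```text
t 12.85 tcp [0.5811 0.0474 0.1053] yaw -32.17 tilt [-0.0001 -0.0002] F [-1.22 -0.39 -1.35] M [ 0.059  0.237 -0.012] gap 0.115
tool delta [ 0.0001  0.0003 -0.0027] turn z -0.17
```

>>> drive_tool --pt "-0.0003 0.0002 0.0002 0 0 0 -1" --pt "0 0 0.0003 0 0 0 -1" --pt "0 0 0 0 0 0 -1"

```text
t: 13.15
tcp_pos: [0.581, 0.0474, 0.1049]
tool_rot: [0.961, -0.277, 0.0, -0.0]
force: [-0.3, -0.0, -0.6]
finger_gap: 0.113
gripper_force: 97.6
```

```bash
python3 - <<'E'
from h import *
go([.581,.0471,.108],-32)
E
```

```text
t 13.15 tcp [0.581  0.0474 0.1049] yaw -32.18 tilt [ 0.0006 -0.0001] F [-0.3  -0.04 -0.64] M [-0.034  0.093 -0.051] gap 0.113
tool delta [ 0.0002  0.0003 -0.0031] turn z -0.18
```

>>> drive_tool --pt "0 0 0.0003 0 0 0 -1" --pt "0 0 0.0003 0 0 0 -1" --pt "0 0 0 0 0 0 -1"

```text
t: 13.45
tcp_pos: [0.5809, 0.0475, 0.1044]
tool_rot: [0.961, -0.277, 0.0, -0.0]
force: [-0.6, 0.6, 1.8]
finger_gap: 0.112
gripper_force: 97.9
```

>>> drive_tool --pt "0 0 0.0003 0 0 0 -1" --pt "0 0 0 0 0 0 -1"

```text
t: 13.65
tcp_pos: [0.581, 0.0475, 0.1042]
tool_rot: [0.961, -0.277, 0.0, -0.0]
force: [-0.9, -0.8, 2.3]
finger_gap: 0.116
gripper_force: 98.1
```

```bash
python3 - <<'E'
from h import *
go([.581,.0471,.108],-32)
E
```

```text
t 13.65 tcp [0.581  0.0475 0.1042] yaw -32.17 tilt [ 0.0007 -0.0001] F [-0.89 -0.76  2.26] M [-0.031  0.111  0.002] gap 0.116
tool delta [ 0.0002  0.0003 -0.0038] turn z -0.17
```

>>> drive_tool --pt "0 0 0.0003 0 0 0 -1" --pt "0 0 0 0 0 0 -1"

```text
t: 13.85
tcp_pos: [0.581, 0.0475, 0.1039]
tool_rot: [0.961, -0.277, 0.0, -0.0]
force: [-0.3, -0.0, 4.2]
finger_gap: 0.112
gripper_force: 98.3
```

>>> drive_tool --pt "0 0 0.0003 0 0 0 -1" --pt "0 0 0 0 0 0 -1"

```text
t: 14.05
tcp_pos: [0.581, 0.0475, 0.1037]
tool_rot: [0.961, -0.277, 0.0, -0.0]
force: [-0.6, -0.0, 5.2]
finger_gap: 0.116
gripper_force: 98.5
```

```bash
python3 - <<'E'
from h import *
go([.581,.0471,.108],-32)
E
```

```text
t 14.05 tcp [0.581  0.0475 0.1037] yaw -32.18 tilt [ 0.0007 -0.0001] F [-0.63 -0.04  5.19] M [-0.092  0.206  0.016] gap 0.116
tool delta [ 0.0002  0.0003 -0.0043] turn z -0.18
```

>>> drive_tool --pt "-0.0002 0.0001 0.0003 0 0 0 -1" --pt "0 0 0.0003 0 0 0 -1" --pt "0 0 0.0003 0 0 0 -1" --pt "0 0 0 0 0 0 -1" --newtons 118

```text
t: 14.45
tcp_pos: [0.581, 0.0475, 0.1032]
tool_rot: [0.961, -0.277, 0.001, -0.0]
force: [-1.7, -0.4, 8.2]
finger_gap: 0.108
gripper_force: 116.3
```

```bash
python3 - <<'E'
from h import *
go([.581,.0471,.108],-32)
E
```

```text
t 14.45 tcp [0.581  0.0475 0.1032] yaw -32.17 tilt [ 0.0013 -0.0002] F [-1.74 -0.43  8.24] M [-0.087  0.272  0.076] gap 0.108
tool delta [ 0.0002  0.0003 -0.0048] turn z -0.17
```

>>> drive_tool --pt "-0.0002 0.0001 0.0003 0 0 0 -1" --pt "0 0 0.0003 0 0 0 -1" --pt "0 -5e-05 0.0001 0 0 -2 -1" --pt "0 -5e-05 0.0001 0 0 -2 -1" --pt "0 -5e-05 0.0001 0 0 -2 -1" --pt "0 0 0 0 0 0 -1"

```text
t: 15.05
tcp_pos: [0.581, 0.0476, 0.1024]
tool_rot: [0.974, -0.226, 0.001, -0.0]
force: [-0.9, -0.4, 8.1]
finger_gap: 0.11
gripper_force: 116.4
```

```bash
python3 - <<'E'
from h import *
go([.581,.0471,.108],12)
E
```

```text
t 15.05 tcp [0.581  0.0476 0.1024] yaw -26.15 tilt [ 0.0018 -0.0002] F [-0.89 -0.44  8.07] M [-0.109  0.294  0.016] gap 0.11
tool delta [ 0.0002  0.0004 -0.0056] turn z -38.15
```

>>> drive_tool --pt "-0.0003 0.0001 0.0004 0 0 0 -1" --pt "0 0 0.0004 0 0 0 -1" --pt "0 -6e-05 0.0002 0 0 -3 -1" --pt "0 -6e-05 0.0002 0 0 -3 -1" --pt "0 0 0 0 0 0 -1"

```text
t: 15.55
tcp_pos: [0.581, 0.0477, 0.1019]
tool_rot: [0.985, -0.175, 0.001, -0.0]
force: [-1.5, 0.5, 11.8]
finger_gap: 0.106
gripper_force: 117.0
```

```bash
python3 - <<'E'
from h import *
go([.581,.0471,.108],12)
E
```

```text
t 15.55 tcp [0.581  0.0477 0.1019] yaw -20.12 tilt [ 0.0026 -0.0004] F [-1.48  0.48 11.77] M [-0.084  0.405  0.065] gap 0.106
tool delta [ 0.0002  0.0006 -0.0061] turn z -32.12
```

>>> drive_tool --pt "0 -6e-05 0.0002 0 0 -3 -1" --pt "0 -6e-05 0.0002 0 0 -3 -1" --pt "0 -6e-05 0.0002 0 0 -3 -1" --pt "0 0 0 0 0 0 -1"

```text
t: 15.95
tcp_pos: [0.5811, 0.0478, 0.1014]
tool_rot: [0.995, -0.097, 0.001, 0.0]
force: [-1.8, -0.3, 12.9]
finger_gap: 0.111
gripper_force: 117.1
```

```bash
python3 - <<'E'
from h import *
go([.581,.0471,.108],12)
d=snap('scene'); save(d['image'][180:270,160:280],'s5',5)
E
```

```text
t 15.95 tcp [0.5811 0.0478 0.1014] yaw -11.11 tilt [ 0.0026 -0.0005] F [-1.8  -0.32 12.94] M [-0.01   0.419  0.1  ] gap 0.111
tool delta [ 0.0001  0.0007 -0.0066] turn z -23.11
```

View pics/s5.png

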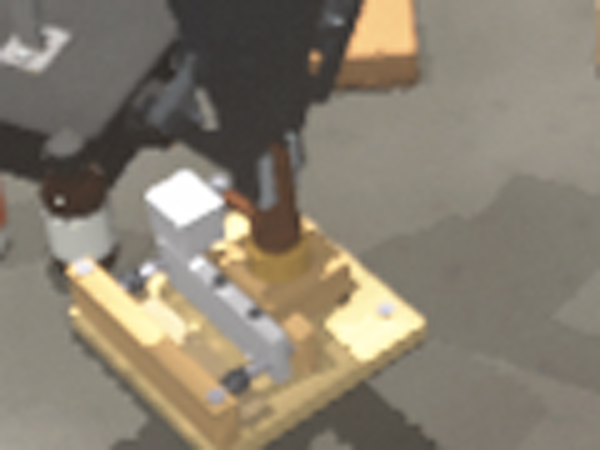

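The peg is seated in the bushing, and its roller has just reached the white lip. I'll keep turning while pressing.

>>> drive_tool --pt "0 -6e-05 0.0001 0 0 -3 -1" --pt "0 -6e-05 0.0001 0 0 -3 -1" --pt "0 0 0 0 0 0 -1"

```text
t: 16.3
tcp_pos: [0.5811, 0.0479, 0.1012]
tool_rot: [0.999, -0.045, 0.001, 0.0]
force: [-1.8, -1.1, 14.3]
finger_gap: 0.11
gripper_force: 117.1
```

```bash
python3 - <<'E'
from h import *
go([.581,.0471,.108],12)
E
```

```text
t 16.3 tcp [0.5811 0.0479 0.1012] yaw -5.13 tilt [ 0.0026 -0.0005] F [-1.82 -1.08 14.28] M [-0.084  0.37   0.041] gap 0.11
tool delta [ 0.      0.0008 -0.0068] turn z -17.13
```

>>> drive_tool --pt "0 -6e-05 0 0 0 -3 -1" --pt "0 -6e-05 0 0 0 -3 -1" --pt "0 0 0 0 0 0 -1"

```text
t: 16.6
tcp_pos: [0.581, 0.0479, 0.101]
tool_rot: [1.0, 0.007, 0.001, 0.0]
force: [-1.5, -1.3, 11.4]
finger_gap: 0.114
gripper_force: 117.0
```

```bash
python3 - <<'E'
from h import *
go([.581,.0471,.108],12)
E
```

```text
t 16.6 tcp [0.581  0.0479 0.101 ] yaw 0.85 tilt [ 0.0024 -0.0004] F [-1.47 -1.25 11.35] M [-0.141  0.334  0.057] gap 0.114
tool delta [-0.      0.0009 -0.007 ] turn z -11.15
```

>>> drive_tool --pt "0 -6e-05 0.0002 0 0 -3 -1" --pt "0 -6e-05 0.0002 0 0 -3 -1" --pt "0 0 0 0 0 0 -1"

```text
t: 16.9
tcp_pos: [0.5811, 0.048, 0.1009]
tool_rot: [0.998, 0.06, 0.001, 0.0]
force: [-3.4, -1.2, 13.1]
finger_gap: 0.103
gripper_force: 117.1
```

```bash
python3 - <<'E'
from h import *
go([.581,.0471,.108],12)
d=snap('top'); P=d['P']; Q=P.reshape(-1,3); np.savez('pics/t6',P=P,im=d['image'])
for n in('top','t6'):
    Q=np.load(f'pics/{n}.npz')['P'].reshape(-1,3); m=(Q[:,2]>.068)&(Q[:,2]<.082)&(np.hypot(Q[:,0]-.628,Q[:,1]-.07)<.024); print(n,m.sum(),cv2.minAreaRect((Q[m][:,:2]*1000).astype(np.float32)))
E
```

```text
t 16.9 tcp [0.5811 0.048  0.1009] yaw 6.84 tilt [ 0.0026 -0.0004] F [-3.35 -1.25 13.1 ] M [-0.117  0.42  -0.028] gap 0.103
tool delta [-0.0002  0.0009 -0.0071] turn z -5.16
top 172 ((624.6456909179688, 62.01539611816406), (27.06415557861328, 31.81992530822754), 72.09770202636719)
t6 0 ((0.0, 0.0), (0.0, 0.0), 0.0)
```

>>> drive_tool --pt "0 -4e-05 0.0001 0 0 -2 -1" --pt "0 -4e-05 0.0001 0 0 -2 -1" --pt "0 0 0 0 0 0 -1"

```text
t: 17.25
tcp_pos: [0.5811, 0.0481, 0.1007]
tool_rot: [0.996, 0.094, 0.001, 0.0]
force: [-1.1, -1.6, 14.0]
finger_gap: 0.108
gripper_force: 117.2
```

```bash
python3 - <<'E'
from h import *
go([.581,.0471,.108],12)
d=snap('scene'); P=d['P']; np.savez('pics/s7',P=P,im=d['image']); save(d['image'][180:270,160:280],'s7',5)
for n in('scene','s4','s7'):
    Q=np.load(f'pics/{n}.npz')['P'].reshape(-1,3); m=(Q[:,2]>.066)&(Q[:,2]<.082)&(np.hypot(Q[:,0]-.628,Q[:,1]-.07)<.03); print(n,m.sum(),Q[m].mean(0),cv2.minAreaRect((Q[m][:,:2]*1000).astype(np.float32)))
E
```

```text
t 17.25 tcp [0.5811 0.0481 0.1007] yaw 10.8 tilt [ 0.0026 -0.0004] F [-1.06 -1.57 14.02] M [-0.217  0.519 -0.15 ] gap 0.108
tool delta [-0.0003  0.001  -0.0073] turn z -1.2
scene 118 [0.6233612  0.06709719 0.07262049] ((624.7723999023438, 65.34809875488281), (27.09384536743164, 33.55694580078125), 67.87895202636719)
s4 121 [0.62289143 0.06721445 0.0726072 ] ((623.55126953125, 65.76617431640625), (27.07758903503418, 34.43760299682617), 71.5868148803711)
s7 119 [0.62702451 0.07703713 0.07248912] ((626.5205078125, 71.39810180664062), (36.0952033996582, 34.18743133544922), 72.68038940429688)
```

View pics/s7.png

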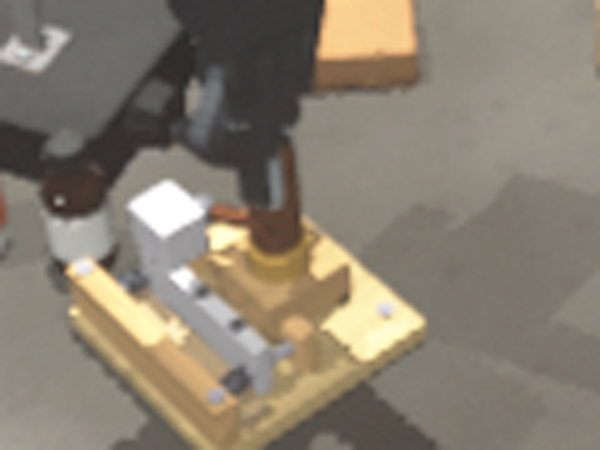

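The roller is pushing the lip, and the jaw has travelled about 10.6 of its 12 mm. A few more degrees to go.

>>> drive_tool --pt "0 -4e-05 0.0001 0 0 -1.5 -1" --pt "0 -4e-05 0.0001 0 0 -1.5 -1" --pt "0 0 0 0 0 0 -1"

```text
t: 17.6
tcp_pos: [0.581, 0.0479, 0.1006]
tool_rot: [0.993, 0.119, 0.001, 0.0]
force: [-2.2, -2.9, 14.5]
finger_gap: 0.113
gripper_force: 117.5
```

```bash
cat >> h.py <<'E'
def jaw():
    d=snap('scene'); r=[]
    for Q in (np.load('pics/scene.npz')['P'].reshape(-1,3),d['P'].reshape(-1,3)):
        m=(Q[:,2]>.066)&(Q[:,2]<.082)&(np.hypot(Q[:,0]-.628,Q[:,1]-.07)<.03); r.append(Q[m].mean(0))
    v=(r[1]-r[0])[:2]; print('jaw mm',1e3*v@[.309,.951])
E
python3 - <<'E'
from h import *
go([.581,.0471,.108],12); jaw()
E
```

```text
t 17.6 tcp [0.581  0.0479 0.1006] yaw 13.67 tilt [ 0.0024 -0.0003] F [-2.19 -2.89 14.48] M [-0.274  0.523 -0.594] gap 0.113
tool delta [-0.0001  0.0008 -0.0074] turn z 1.67
jaw mm 11.816137536449354
```

The torque has jumped to about 0.6 N m with the jaw at 11.8 mm, so it is shut on the slat. I'll add a slight preload, then ease off the press in steps.

>>> drive_tool --pt "0 0 0 0 0 -0.6 -1" --pt "0 0 0 0 0 0 -1" --pt "0 0 -0.0003 0 0 0 -1" --pt "0 0 -0.0003 0 0 0 -1" --pt "0 0 -0.0003 0 0 0 -1" --pt "0 0 -0.0003 0 0 0 -1" --pt "0 0 0 0 0 0 -1"

```text
t: 18.35
tcp_pos: [0.5809, 0.0477, 0.1008]
tool_rot: [0.992, 0.124, 0.001, 0.0]
force: [-0.9, -3.4, 8.0]
finger_gap: 0.108
gripper_force: 116.7
```

```bash
python3 - <<'E'
from h import *
go([.581,.0471,.108],12); jaw()
E
```

```text
t 18.35 tcp [0.5809 0.0477 0.1008] yaw 14.2 tilt [ 0.002  -0.0001] F [-0.91 -3.4   8.02] M [-0.288  0.246 -0.712] gap 0.108
tool delta [-0.      0.0006 -0.0072] turn z 2.2
jaw mm 12.048467859269346
```

>>> drive_tool --pt "0 0 -0.0003 0 0 0 -1" --pt "0 0 -0.0003 0 0 0 -1" --pt "0 0 -0.0003 0 0 0 -1" --pt "0 0 -0.0003 0 0 0 -1" --pt "0 0 0 0 0 0 -1"

```text
t: 18.9
tcp_pos: [0.5808, 0.0478, 0.1009]
tool_rot: [0.992, 0.125, 0.001, 0.0]
force: [-0.2, -6.3, 2.2]
finger_gap: 0.108
gripper_force: 115.8
```

>>> drive_tool --pt "0 0 0 0 0 0.5 -1" --pt "0 0 0 0 0 0.5 -1" --pt "0 0 0 0 0 0 -1"

```text
t: 19.2
tcp_pos: [0.5808, 0.048, 0.101]
tool_rot: [0.993, 0.117, 0.001, 0.001]
force: [0.8, -5.8, 0.8]
finger_gap: 0.109
gripper_force: 115.5
```

```bash
python3 - <<'E'
from h import *
go([.581,.0471,.108],12); jaw()
E
```

```text
t 19.2 tcp [0.5808 0.048  0.101 ] yaw 13.47 tilt [ 0.0013 -0.0011] F [ 0.8  -5.76  0.76] M [-0.82  -0.377 -0.456] gap 0.109
tool delta [ 0.     0.001 -0.007] turn z 1.47
jaw mm 11.650031377596822
```

>>> drive_tool --pt "0 0.0003 0 0 0 0 -1" --pt "0 0.0003 0 0 0 0 -1" --pt "0 0 0 0 0 0 -1"

```text
t: 19.55
tcp_pos: [0.5807, 0.0479, 0.101]
tool_rot: [0.993, 0.117, 0.0, 0.0]
force: [1.3, -3.8, -0.2]
finger_gap: 0.108
gripper_force: 115.4
```

```bash
python3 - <<'E'
from h import *
go([.581,.0471,.108],12); jaw();jaw()
E
```

```text
t 19.55 tcp [0.5807 0.0479 0.101 ] yaw 13.44 tilt [ 0.001  -0.0002] F [ 1.3  -3.79 -0.21] M [-0.546 -0.518 -0.362] gap 0.108
tool delta [ 0.0001  0.0009 -0.007 ] turn z 1.44
jaw mm 11.50624240635718
jaw mm 11.509663185241083
```

```bash
cat >> h.py <<'E'
def jawpx(im):
    # match lip top-face patch from the open picture along jig +y
    A=cv2.resize(cv2.cvtColor(np.load('pics/s4.npz')['im'],6+1),None,fx=4,fy=4,interpolation=2)
    B=cv2.resize(cv2.cvtColor(im,7),None,fx=4,fy=4,interpolation=2)
    # lip top face in s4: x 170+115/6..170+205/6, y 190+140/6..190+215/6 ; keep the left part
    x0,x1,y0,y1=[int(4*k) for k in (170+108/6,170+190/6,190+138/6,190+230/6)]
    t=A[y0:y1,x0:x1]; r=cv2.matchTemplate(B[y0-60:y1+60,x0-60:x1+60],t,cv2.TM_CCOEFF_NORMED); _,s,_,l=cv2.minMaxLoc(r)
    return (np.array(l)-60)/4, round(s,3)
E
python3 - <<'E'
from h import *
print(jawpx(np.load('pics/s4.npz')['im']),jawpx(np.load('pics/s7.npz')['im']))
d=snap('scene'); print(jawpx(d['image'])); np.savez('pics/s8',P=d['P'],im=d['image'])
# expected px for 12 mm
f=192/np.tan(np.radians(d['fov_y'])/2); T=np.linalg.inv(d['T'])
def px(w): c=T@np.r_[w,1]; return np.array([d['cx']-f*c[0]/c[2],d['cy']+f*c[1]/c[2]])
print('12mm px',px([.6246+.0037,.0625+.0114,.075])-px([.6246,.0625,.075]))
for n in('s4','s7','s8'):
    Q=np.load(f'pics/{n}.npz')['P'].reshape(-1,3); m=(Q[:,2]>.071)&(Q[:,2]<.079)&(np.hypot(Q[:,0]-.628,Q[:,1]-.07)<.03); q=Q[m][:,:2]@np.array([[.309],[.951]]); print(n,m.sum(),np.percentile(q,[2,10,50,90,98]).round(4))
E
```

```text
(array([0., 0.]), 1.0) (array([-3.5,  2. ]), 0.995)
(array([-4.  ,  2.25]), 0.993)
12mm px [-3.87756591  2.26525713]
s4 93 [0.2425 0.2451 0.2557 0.2657 0.2676]
s7 97 [0.2536 0.2557 0.2666 0.277  0.2793]
s8 99 [0.2543 0.2569 0.268  0.2779 0.2797]
```

>>> drive_tool --pt "-0.0002 0.0003 0 0 0 0 -1" --pt "-0.0002 0.0003 0 0 0 0 -1" --pt "0 0.0003 0 0 0 0.4 -1" --pt "0 0 0 0 0 0.4 -1" --pt "0 0 0 0 0 0 -1"

```text
t: 20.2
tcp_pos: [0.5806, 0.0477, 0.1011]
tool_rot: [0.994, 0.11, 0.001, -0.0]
force: [5.2, 2.1, -3.0]
finger_gap: 0.107
gripper_force: 114.9
```

```bash
cat >> h.py <<'E'
def jaw2():
    d=snap('scene'); print(jawpx(d['image']))
    Q=d['P'].reshape(-1,3); m=(Q[:,2]>.071)&(Q[:,2]<.079)&(np.hypot(Q[:,0]-.628,Q[:,1]-.07)<.03); q=Q[m][:,:2]@np.array([[.309],[.951]]); print('jaw pct mm',((np.percentile(q,[2,10,50,90,98])-[0.2425,0.2451,0.2557,0.2657,0.2676])*1e3).round(1))
E
python3 - <<'E'
from h import *
go([.581,.0471,.108],12); jaw2()
E
```

```text
t 20.2 tcp [0.5806 0.0477 0.1011] yaw 12.64 tilt [0.0013 0.0008] F [ 5.18  2.06 -3.  ] M [ 0.474 -1.081  0.008] gap 0.107
tool delta [ 0.0003  0.0007 -0.0069] turn z 0.64
(array([-3.75,  2.25]), 0.994)
jaw pct mm [11.9 12.1 12.4 11.9 12.6]
```

The tool's torque is now about zero and the jaw is still shut. I'll balance the remaining side and lift forces before opening.

>>> drive_tool --pt "0.0004 -0.0001 0.0002 0 0 0 -1" --pt "0.0003 -0.0001 0.0002 0 0 0 -1" --pt "0 0 0 0 0 0 -1"

```text
t: 20.55
tcp_pos: [0.5807, 0.0477, 0.101]
tool_rot: [0.994, 0.11, 0.0, -0.0]
force: [2.9, 2.2, 1.4]
finger_gap: 0.104
gripper_force: 115.5
```

```bash
python3 - <<'E'
from h import *
go([.581,.0471,.108],12); jaw2()
E
```

```text
t 20.55 tcp [0.5807 0.0477 0.101 ] yaw 12.63 tilt [0.0001 0.0005] F [2.87 2.21 1.42] M [ 0.589 -0.814  0.034] gap 0.104
tool delta [ 0.0001  0.0007 -0.007 ] turn z 0.63
(array([-4.  ,  2.25]), 0.994)
jaw pct mm [12.6 11.9 12.3 12.5 12.5]
```

>>> drive_tool --pt "0.0004 -0.0002 0 0 0 0 -1" --pt "0.0003 -0.0002 0 0 0 0 -1" --pt "0 0 0 0 0 0 -1"

```text
t: 20.9
tcp_pos: [0.5809, 0.0478, 0.1009]
tool_rot: [0.994, 0.11, -0.0, 0.0]
force: [1.5, 0.4, 3.5]
finger_gap: 0.109
gripper_force: 115.9
```

>>> drive_tool --pt "0 0 0 0 0 0 -1" --pt "0 0 0 0 0 0 -1" --pt "0 0 0 0 0 0 -1" --newtons 40

```text
t: 21.2
tcp_pos: [0.5809, 0.0478, 0.1009]
tool_rot: [0.994, 0.11, -0.0, -0.0]
force: [1.0, -0.6, 4.6]
finger_gap: 0.112
gripper_force: 116.0
```

```bash
python3 - <<'E'
from h import *
go([.581,.0471,.108],12); jaw2()
E
```

```text
t 21.2 tcp [0.5809 0.0478 0.1009] yaw 12.62 tilt [-0.0008 -0.0001] F [ 1.05 -0.64  4.59] M [ 0.352 -0.36  -0.11 ] gap 0.112
tool delta [-0.0001  0.0007 -0.0071] turn z 0.62
(array([-3.75,  2.25]), 0.994)
jaw pct mm [12.  11.7 12.4 12.6 13.1]
```

>>> drive_tool --pt "0 0 -0.0004 0 0 0 -1" --pt "0 0 -0.0003 0 0 0 -1" --pt "0 0 0 0 0 0 -1"

```text
t: 21.55
tcp_pos: [0.581, 0.0478, 0.101]
tool_rot: [0.994, 0.11, -0.0, -0.0]
force: [1.9, 0.4, 1.8]
finger_gap: 0.108
gripper_force: 115.8
```

>>> drive_tool --pt "0 0 0 0 0 0 -0.7" --pt "0 0 0 0 0 0 -0.4" --pt "0 0 0 0 0 0 -0.1" --pt "0 0 0 0 0 0 0.1" --pt "0 0 0 0 0 0 0.1"

```text
t: 22.05
tcp_pos: [0.581, 0.0479, 0.1013]
tool_rot: [0.994, 0.11, -0.0, -0.0]
force: [0.7, -0.4, -0.2]
finger_gap: 0.551
gripper_force: 0.0
```

```bash
python3 - <<'E'
from h import *
go([.581,.0471,.108],12); jaw2()
E
```

```text
t 22.05 tcp [0.581  0.0479 0.1013] yaw 12.63 tilt [-0.0006 -0.    ] F [ 0.74 -0.41 -0.22] M [ 0.029 -0.025 -0.021] gap 0.551
tool delta [-0.0002  0.0007 -0.0067] turn z 0.63
(array([-3.75,  2.25]), 0.995)
jaw pct mm [11.1 11.4 11.7 12.1 12.3]
```

>>> drive_tool --pt "0 0 -0.005 0 0 0 0.1" --pt "0 0 -0.012 0 0 0 0.1" --pt "0 0 -0.016 0 0 0 0.1" --pt "0 0 -0.02 0 0 0 0.1" --pt "0 0 -0.02 0 0 0 0.1" --pt "-0.01 0 -0.02 0 0 0 0.1" --pt "-0.03 0 -0.01 0 0 0 0.1" --pt "-0.03 0 0 0 0 0 0.1" --pt "-0.03 0 0 0 0 0 0.1" --pt "-0.02 0 0 0 0 0 0.1"

```text
t: 23.1
tcp_pos: [0.4621, 0.0217, 0.2055]
tool_rot: [0.994, 0.11, -0.0, 0.0]
force: [0.1, 0.6, -0.8]
finger_gap: 0.547
gripper_force: 0.0
```

```bash
python3 - <<'E'
from h import *
go([.581,.0471,.108],12); jaw2(); jaw2()
d=snap('wrist'); P=d['P']; np.savez('pics/w9',P=P,im=d['image'])
t=snap('top'); np.savez('pics/t9',P=t['P'],im=t['image'])
for n in('w3','w9','top','t9'):
    Q=np.load(f'pics/{n}.npz')['P'].reshape(-1,3); m=(Q[:,2]>.068)&(Q[:,2]<.08)&(np.hypot(Q[:,0]-.63,Q[:,1]-.07)<.03); q=Q[m][:,:2]@np.array([[.309],[.951]])
    if m.sum()>20: print(n,m.sum(),np.percentile(q,[2,10,50,90,98]).round(4))
Q=t['P'].reshape(-1,3)
m=(Q[:,2]>.11)&(Q[:,2]<.13)&(np.hypot(Q[:,0]-.581,Q[:,1]-.049)<.03); print('peg top',m.sum(),Q[m].mean(0) if m.any() else '',cv2.minAreaRect((Q[m][:,:2]*1000).astype(np.float32)) if m.any() else '')
Q=P.reshape(-1,3)
m=(Q[:,2]>.11)&(Q[:,2]<.13)&(np.hypot(Q[:,0]-.581,Q[:,1]-.049)<.03); print('peg top w',m.sum(),Q[m].mean(0) if m.any() else '',cv2.minAreaRect((Q[m][:,:2]*1000).astype(np.float32)) if m.any() else '')
w=cv2.resize(d['image'],None,fx=.78,fy=.78); c=cv2.resize(t['image'][120:215,140:240],(400,380),interpolation=2); c=cv2.copyMakeBorder(c,0,0,0,0,0)
w=cv2.resize(w,(400,300)); save(np.hstack([c,np.vstack([w,np.zeros((80,400,3),np.uint8)])]),'final')
E
```

```text
t 23.1 tcp [0.4621 0.0217 0.2055] yaw 12.63 tilt [-0.0002 -0.0001] F [ 0.08  0.59 -0.79] M [-0.03  -0.004  0.04 ] gap 0.547
tool delta [0.1216 0.0012 0.0975] turn z 0.63
(array([-3.75,  2.25]), 0.994)
jaw pct mm [11.3 12.3 11.7 11.6 12.6]
(array([-3.75,  2.25]), 0.994)
jaw pct mm [11.3 11.8 11.6 12.7 12.1]
w3 1042 [0.2396 0.2411 0.2519 0.2628 0.2653]
top 176 [0.2391 0.2401 0.2517 0.2621 0.2649]
t9 185 [0.2449 0.2513 0.2628 0.2745 0.2771]
peg top 71 [0.57848936 0.04603584 0.119198  ] ((579.1405029296875, 46.71369934082031), (28.1877384185791, 10.879855155944824), 12.178199768066406)
peg top w 777 [0.57922285 0.04737808 0.11695668] ((579.107421875, 47.196083068847656), (27.50210952758789, 10.602545738220215), 12.244134902954102)
```

View pics/final.png

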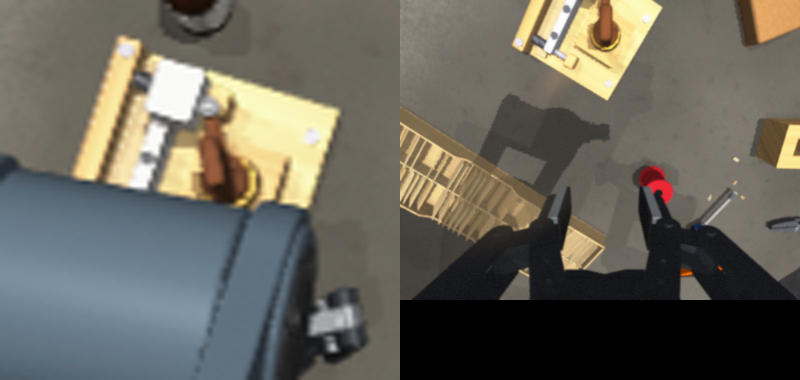

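The peg stands alone with its roller against the lip. Its yaw is 12.2°, about 0.53 rad from jig +x. I'll wait a second to check it isn't creeping, then hand in.

>>> drive_tool --pt "0 0 0 0 0 0 0.1" --pt "0 0 0 0 0 0 0.1" --pt "0 0 0 0 0 0 0.1" --pt "0 0 0 0 0 0 0.1" --pt "0 0 0 0 0 0 0.1" --pt "0 0 0 0 0 0 0.1" --pt "0 0 0 0 0 0 0.1" --pt "0 0 0 0 0 0 0.1"

```text
t: 24.1
tcp_pos: [0.4642, 0.0217, 0.2044]
tool_rot: [0.994, 0.11, -0.0, 0.0]
force: [-0.1, 0.3, -0.1]
finger_gap: 0.548
gripper_force: 0.0
```

```bash
python3 - <<'E'
from h import *
jaw2()
d=snap('wrist'); Q=d['P'].reshape(-1,3)
m=(Q[:,2]>.11)&(Q[:,2]<.13)&(np.hypot(Q[:,0]-.581,Q[:,1]-.049)<.03); a=cv2.minAreaRect((Q[m][:,:2]*1000).astype(np.float32)); print(a)
if abs(a[2]-12.2)<1: print(manip.sign_off())
E
```

```text
(array([-3.75,  2.25]), 0.994)
jaw pct mm [11.2 12.2 11.9 12.5 12.8]
((579.2923583984375, 47.201812744140625), (27.714120864868164, 10.53583812713623), 12.178650856018066)
the job is handed in; nothing more can be done
None
```

The job is handed in, at about 24 s: the peg is jammed in the tapered hole and holds the jaw shut by itself. The jaw measures about 12 mm of travel and the peg had not moved about 2 s after release; the press peaked at about 16 N.

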